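Put the gas purifier back in service with the full cartridge

TASK

One of the three identical cartridges is full of pellets and the other two are empty: heft them to find the heavy one, always keeping them upright, set it fully home in the purifier's bay, and leave the two empties standing where they were. Only then turn the selector knob to the broad service mark and pull it straight up, all the way out, so that it locks. Leave everything else on the bench as it stands.

Things in the scene. Friction and masses are not known exactly. Their poses are not given: they have to be found in the camera images.
- cartridge_a: one of three outwardly identical closed cartridges: aluminium box, 90 long (own x) x 46 wide (own y) x 80 mm tall, with a grey screwed-on cap from 64 mm up; stands upright on the table, the same when turned half round. Origin: centre of its underside, z up. Grip it across the 46 mm. Two of the three are empty (0.17 to 0.23 kg each), one has its inner basket packed with pellets (0.45 to 0.65 kg in all); any of the three can be the full one
- cartridge_b: one of three outwardly identical closed cartridges: aluminium box, 90 long (own x) x 46 wide (own y) x 80 mm tall, with a grey screwed-on cap from 64 mm up; stands upright on the table, the same when turned half round. Origin: centre of its underside, z up. Grip it across the 46 mm. Two of the three are empty (0.17 to 0.23 kg each), one has its inner basket packed with pellets (0.45 to 0.65 kg in all); any of the three can be the full one
- cartridge_c: one of three outwardly identical closed cartridges: aluminium box, 90 long (own x) x 46 wide (own y) x 80 mm tall, with a grey screwed-on cap from 64 mm up; stands upright on the table, the same when turned half round. Origin: centre of its underside, z up. Grip it across the 46 mm. Two of the three are empty (0.17 to 0.23 kg each), one has its inner basket packed with pellets (0.45 to 0.65 kg in all); any of the three can be the full one
- station: the gas purifier, fixed to the table: grey base plate 150 (own x) x 236 mm (own y), 12 mm high, with the grey cartridge bay on its -y half and the white valve block (top panel 54 mm above the table) with the black selector knob on its +y half. Origin: centre of its underside; its -x side, with a small gauge, faces the robot
- bay_floor (a point): centre of the bay's inner floor, 12 mm above the table, axes as the station's. The bay is an open-topped pocket 96 (x) x 52 mm (y) inside, 3 mm play all round, straight walls up to 34 mm and flared lips up to 43 mm above the table; the cartridge stands in it upright, its long side along the station's x, either way round, its underside on the floor
- selector_grip (a point): a point on the selector knob's vertical axis, 10 mm below the top of the grip bar; 82 mm above the table when pushed in, 92 mm when pulled out. The grip bar is 42 long (own x) x 13 wide (own y) x 26 mm tall and stands on a round skirt of 44 mm diameter whose top lies 14 mm below this point; its own -x end bears the white pointer line. Grip the bar across its 13 mm
- selector_mark (a point): outer end of the broad black service mark on the top panel, 46 mm from the knob's axis towards the station's -x; the thin ticks are other settings
- selector_turn (a joint): turn of the selector knob, rad, growing anticlockwise seen from above: 0 with the pointer at the service mark; starts between 0.6 and 1.3, so it must be turned clockwise; it runs on to -0.45, so the mark is not at the stop. Turns against light friction, about 0.03 N m
- selector_pull (a joint): lift of the selector knob, m: 0 pushed in, 0.010 fully out, where it stays by friction (about 3 N to move it). A cross dog on its shaft lets it out only within about 0.15 rad of the mark, and keeps it from turning once out; elsewhere it stops after 1.5 mm
- beaker_250: bystander, to be left alone: glass beaker, 73 x 81 x 95 mm, origin under its centre
- wash_bottle: bystander, to be left alone: white wash bottle with spout, 67 x 97 x 191 mm, origin under its centre
- timer: bystander, to be left alone: white bench timer, 70 x 62 x 21 mm, lies flat among the cartridges, origin under its centre
- syringe_2: bystander, to be left alone: syringe lying flat, 25 x 120 (own y) x 26 mm, origin under its centre

How it is judged (in metres and radians):
On the way, in this order (a step that is already met when the one before it is completed fails the run):
1. the full cartridge stands fully home in the bay, let go, bearing on it with over 3.3 N (((horizontal distance between cartridge_a and bay_floor below 0.005 m and z of cartridge_a in the frame of bay_floor below 0.003 m and angle between cartridge_a's own z axis and vertical below 0.05 rad and angle between the x axis of cartridge_a and the x axis of station, either way round below 0.1 rad and contact force between cartridge_a and station above 3.3 N and contact force between the fingers and cartridge_a below 0.1 N) or (horizontal distance between cartridge_b and bay_floor below 0.005 m and z of cartridge_b in the frame of bay_floor below 0.003 m and angle between cartridge_b's own z axis and vertical below 0.05 rad and angle between the x axis of cartridge_b and the x axis of station, either way round below 0.1 rad and contact force between cartridge_b and station above 3.3 N and contact force between the fingers and cartridge_b below 0.1 N) or (horizontal distance between cartridge_c and bay_floor below 0.005 m and z of cartridge_c in the frame of bay_floor below 0.003 m and angle between cartridge_c's own z axis and vertical below 0.05 rad and angle between the x axis of cartridge_c and the x axis of station, either way round below 0.1 rad and contact force between cartridge_c and station above 3.3 N and contact force between the fingers and cartridge_c below 0.1 N))), for 0.2 s.
2. the selector is turned to the service mark (value of joint selector_turn between -0.2 and 0.2 rad), for 0.02 s.
3. the selector is pulled out at the mark (all of step 2 and value of joint selector_pull above 0.007 m), for 0.2 s.
At the end, for the whole second after the job is handed in: The full cartridge (over 0.34 kg) upright in the bay, underside within 3 mm of its floor, centre within 5 mm of its centre; selector within 0.2 rad of the mark and out by over 7 mm; both empties upright on the table within 50 mm of where they were; all at rest (all of step 3 and ((horizontal distance between cartridge_a and bay_floor below 0.005 m and z of cartridge_a in the frame of bay_floor below 0.003 m and angle between each of cartridge_a, cartridge_b, cartridge_c's own z axis and vertical below 0.05 rad and angle between the x axis of cartridge_a and the x axis of station, either way round below 0.1 rad and contact force between cartridge_a and station above 3.3 N and contact force between the fingers and cartridge_a below 0.1 N and linear speed of each of cartridge_a, cartridge_b, cartridge_c below 0.02 m/s and distance of each of cartridge_b, cartridge_c from where it was at the start of the episode below 0.05 m and height (world z) of each of cartridge_b, cartridge_c below 0.006 m) or (horizontal distance between cartridge_b and bay_floor below 0.005 m and z of cartridge_b in the frame of bay_floor below 0.003 m and angle between each of cartridge_b, cartridge_a, cartridge_c's own z axis and vertical below 0.05 rad and angle between the x axis of cartridge_b and the x axis of station, either way round below 0.1 rad and contact force between cartridge_b and station above 3.3 N and contact force between the fingers and cartridge_b below 0.1 N and linear speed of each of cartridge_b, cartridge_a, cartridge_c below 0.02 m/s and distance of each of cartridge_a, cartridge_c from where it was at the start of the episode below 0.05 m and height (world z) of each of cartridge_a, cartridge_c below 0.006 m) or (horizontal distance between cartridge_c and bay_floor below 0.005 m and z of cartridge_c in the frame of bay_floor below 0.003 m and angle between each of cartridge_c, cartridge_a, cartridge_b's own z axis and vertical below 0.05 rad and angle between the x axis of cartridge_c and the x axis of station, either way round below 0.1 rad and contact force between cartridge_c and station above 3.3 N and contact force between the fingers and cartridge_c below 0.1 N and linear speed of each of cartridge_c, cartridge_a, cartridge_b below 0.02 m/s and distance of each of cartridge_a, cartridge_b from where it was at the start of the episode below 0.05 m and height (world z) of each of cartridge_a, cartridge_b below 0.006 m))); the robot touches nothing.
It fails at once if a cartridge is tipped by more than 30 degrees (angle between any of cartridge_a, cartridge_b, cartridge_c's own z axis and vertical above 0.52 rad).
It fails at once if a bystander (beaker, wash bottle, timer, syringe) is shifted by more than 30 mm (distance of any of beaker_250, wash_bottle, timer, syringe_2 from where it was at the start of the episode above 0.03 m).
It also fails if it takes over 67 s, if anything falls off the work surface, if the arm or the gripper's body presses on something with over 40 N, if the wrist force passes 120 N, or if a joint passes its speed limit or range.

ROBOT

A 6-joint arm with a two-finger parallel gripper is mounted at the origin on a cart in front of the work surface, level with it; the furniture and walls round the work are solid. World frame = base frame: x ahead of the robot, y to its left, z up, the work surface at z = 0. Lengths are in m, angles in degrees, forces in N, time in s.
With the tool pointing down it reaches from about 0.3 to 0.75 m from the base axis. Payload 8.5 kg.
Tool frame: the origin (TCP) lies midway between the tips of the shut fingers; the grasp point (between the pads) lies env.tcp_to_grasp behind it (env.tcp_to_grasp is the distance from the TCP to the grasp point, in m); z points along the fingers, y is the line along which they close (so a half turn about z gives the same grasp; the last joint's range is limited). The gripper opens to 85 mm and grips with 20 to 120 N. Pads are 22 mm wide; open, the fingers measure 114 mm over their backs; the gripper's body (76 mm by 85 mm) begins 54 mm behind the grasp point. The pads swing forward as they close: fully open they stand 13 mm farther back than shut.
Start: joints at [-78.856, 21.807, 74.336, -0, 83.858, -12.336], TCP at [0.219, -0.504, 0.231] pointing down, gripper open.
Joint ranges: [-178.18, 178.18], [-50.72, 133.34], [12.68, 142.11], [-81.47, 261.47], [9.98, 163.14], [-165.26, 165.26]. Speed limits (degrees/s): [136.94, 136.94, 180, 180, 180, 180].

INTERFACE

Orientations are given as a 3x3 rotation matrix whose columns are the frame's x, y, z axes.
In Python, from rig import observe, optics, job, env gives the robot as it stands. The module is installed in compiled form; this text tells all that it offers.
- The arm moves only by the shell command python3 -m jog 'ROWS' [FORCE]. ROWS is JSON, a list of rows, each a list of 7 numbers: the turn, a rotation vector about the tool's x, y, z in rad, then the shift along the tool's x, y, z in m, then the opening in per cent of the stroke, from 0 (shut) to 100 (fully open). A call has 1 to 10 rows; each row shifts and turns the commanded pose from where the row before left it, along the tool's axes as they then stand; what a row does not reach is not made up. A row lasts 1/8 s, in which the tool goes at most 62.5 mm and 10.7 degrees, less where a joint would pass 70% of its speed; a pose out of reach is approached as far as the arm can. A call is refused whole if a number of a shift passes 0.0625 or a number of a turn 0.188, either way. A call with a gripper value outside its range is refused whole. The fingers move at their own pace and stop on an object; FORCE is the grip in N (left out, the last holds). Time passes only in rows, so rows that do not move let the fingers close. It gives the time, the measured TCP pose, the force, the opening and the grip force at its end, in the units of the state.
- observe(): the state, without advancing time (a new reading comes with each control period).
- optics.get_image(name): name is "scene" or "top" or "wrist"; returns a dict with "pixels" (480x640x3 uint8, red, green, blue), "mtx" (3x3 intrinsics, pixels), "rvec" (rotation vector, rad) and "tvec" (3), from world to camera coordinates, as OpenCV has them. Camera axes: x right, y down, z forward; pixel columns grow to the right and rows downward; lengths in m; the calibration is good to about 2 mm. A picture is of the moment at which its call begins. There is no depth.
- job.close_job(): hands the job in; it is judged then, once.
The state is a dict: "time_s": time; "q": joint angles; "qvel": joint speeds; "joint_efforts": joint torques, N m; "position": TCP position; "tool_rot": TCP orientation; "ft_force": force on the tool from outside, world axes, zero at the start; "wrist_torque": the same for the moment, N m; "grip_width": finger opening in m; "gripper_force": force on a finger pad.
Only numpy, scipy, OpenCV 4.12 (cv2) and the standard library are available. Lean on these libraries where they do the work, as an engineer would, in place of code of your own. Each camera call takes 0.05 s, during which the arm holds its last target. There are 200 camera calls.

## Working session

There is one attempt and no reset: what is moved stays moved. The work goes in short steps, Python scripts to look and compute and a shell command to move; the robot and the scene stay as the last step left them, time stands still between calls to the robot, and variables do not carry over. Pictures are saved under pics/ and viewed, at most 10 in all, crops included, and the job is handed in when it is done.

```bash
ls; mkdir -p pics; cat > h.py <<'E'
import numpy as np, cv2
from rig import observe, optics, job, env
def grab(n,f=None):
    d=optics.get_image(n)
    if f: cv2.imwrite('pics/'+f,cv2.cvtColor(d['pixels'],cv2.COLOR_RGB2BGR))
    return d
def ray(d,uv,z):
    R=cv2.Rodrigues(np.array(d['rvec'],float))[0]; t=np.array(d['tvec'],float).ravel()
    uv=np.atleast_2d(np.array(uv,float)); p=np.c_[uv,np.ones(len(uv))]@np.linalg.inv(d['mtx']).T@R
    c=-R.T@t; return c+p*((z-c[2])/p[:,2:])
def proj(d,P):
    return cv2.projectPoints(np.atleast_2d(np.array(P,float)),np.array(d['rvec'],float),np.array(d['tvec'],float),np.array(d['mtx']),None)[0][:,0]
E
python3 - <<'E'
from h import *
s=observe(); print(s); print(env.tcp_to_grasp)
for n in('scene','top'):
    d=grab(n,n+'0.png'); R=cv2.Rodrigues(np.array(d['rvec']))[0]; print(n,-R.T@np.array(d['tvec']).ravel(),R[2])
E
```

```text
pics
{'time_s': 0.0, 'q': array([-7.88570204e+01,  2.18405746e+01,  7.43835477e+01,  1.30286676e-03,
        8.38563265e+01, -1.23365869e+01]), 'qvel': array([-0.02801816,  0.15408994, -0.10274922, -0.0245831 , -0.08710151,
       -0.05171383]), 'joint_efforts': array([-6.73655686e-04, -4.48462915e+01, -2.31282717e+01, -2.62537687e-04,
        4.71238236e-03, -2.90632691e-06]), 'position': array([ 0.2190737 , -0.50418552,  0.23072276]), 'tool_rot': array([[ 9.17203239e-01,  3.98419574e-01, -2.49170658e-04],
       [ 3.98419522e-01, -9.17202254e-01,  1.38199701e-03],
       [ 3.22074772e-04, -1.36684659e-03, -9.99999014e-01]]), 'ft_force': array([ 0.36306954,  0.57892935, -0.655933  ]), 'wrist_torque': array([-0.0148551 ,  0.07911393,  0.00960459]), 'gripper_force': 0.0, 'grip_width': 0.08538731079032721}
0.0187
scene [0.15312977 0.44457668 0.75820366] [ 0.49466372 -0.46813638 -0.73222683]
top [ 0.48458795 -0.02052549  1.09775629] [ 1.10708032e-01  3.89581876e-04 -9.93852896e-01]
```

View pics/top0.png

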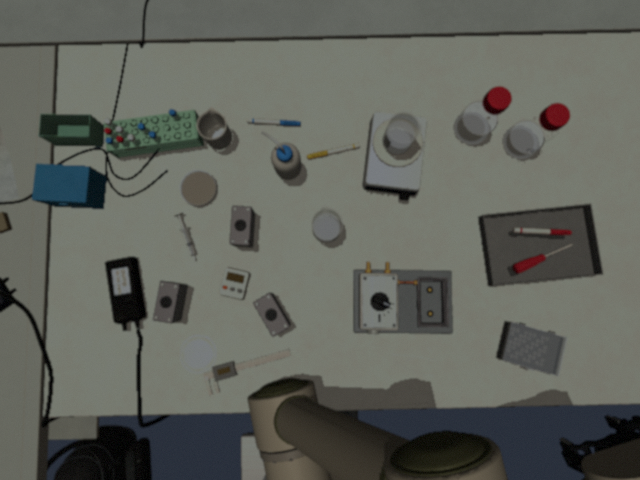

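View pics/scene0.png

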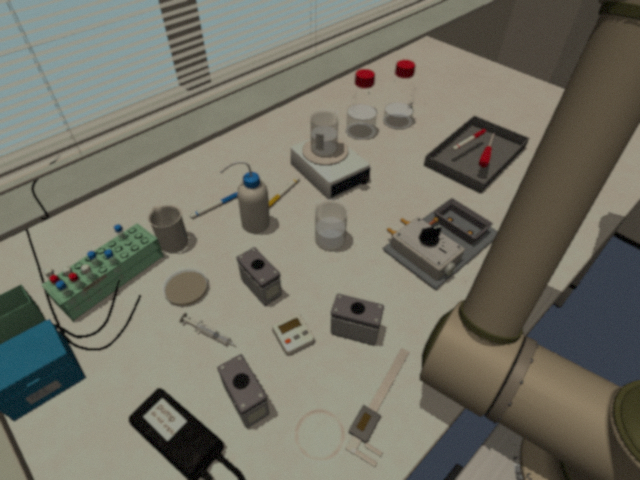

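Top view: cartridges are near (243,226), (171,301) and (270,313), with the timer at (235,283) between them. The station is at (403,300), with its knob at (380,301) and bay at (430,301). Beaker (327,226); bystanders are clear. The scene view agrees with this.

```bash
python3 - <<'E'
from h import *
im=cv2.imread('pics/top0.png')
a=cv2.resize(im[200:340,150:300],None,fx=4,fy=4,interpolation=cv2.INTER_CUBIC) #600x560
b=cv2.resize(im[258:342,348:460],None,fx=7,fy=7,interpolation=cv2.INTER_CUBIC) #784x588
a=np.clip(a.astype(int)*1.6,0,255).astype(np.uint8); b=np.clip(b.astype(int)*1.6,0,255).astype(np.uint8)
cv2.imwrite('pics/ca.png',a); cv2.imwrite('pics/cb.png',b)
E
```

```text
(no output)
```

View pics/ca.png

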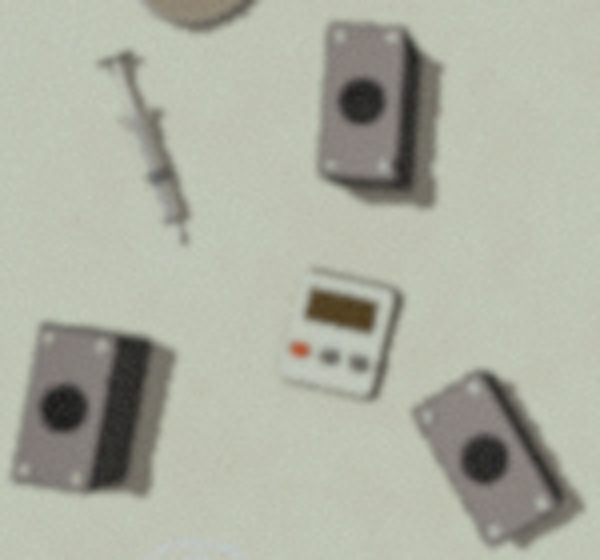

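View pics/cb.png

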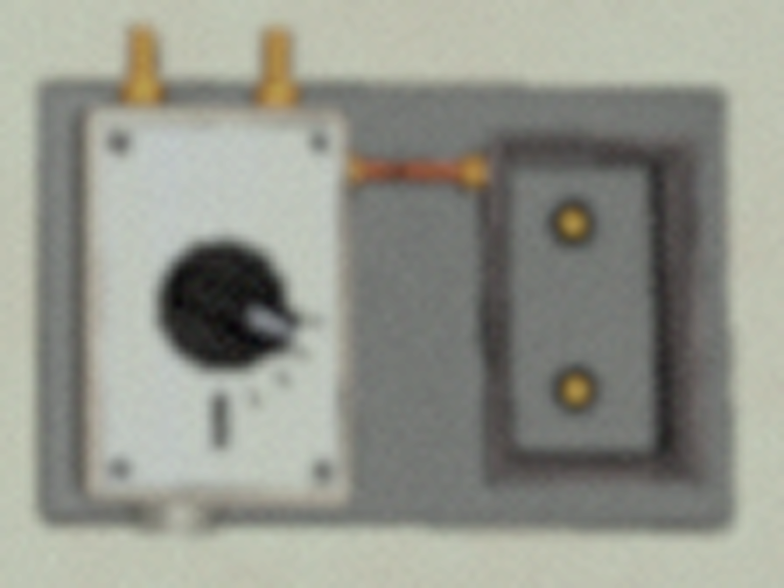

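```bash
python3 - <<'E'
from h import *
d=grab('top')
A=lambda p:(np.array(p)+.5)/4-.5+[150,200]
B=lambda p:(np.array(p)+.5)/7-.5+[348,258]
for p in ([(341,36),(391,37),(332,164),(384,165)],[(47,338),(103,345),(24,468),(77,480)],[(427,416),(475,386),(493,531),(542,503)]):
    w=ray(d,A(p),.08)[:,:2]; v=w[0]+w[1]-w[2]-w[3]; print('cart',w.mean(0).round(4),np.degrees(np.arctan2(v[1],v[0])).round(1),np.linalg.norm(v)/2,np.linalg.norm(w[0]-w[1]))
w=ray(d,B([(40,88),(722,90),(732,528),(40,525)]),.012)[:,:2]; print('plate',w.round(4),w.mean(0)); v=w[0]+w[1]-w[2]-w[3]; print(np.degrees(np.arctan2(v[1],v[0])))
w=ray(d,B([(119,142),(320,142),(322,470),(119,468)]),.054)[:,:2]; print('panel',w.round(4),w.mean(0)); v=w[0]+w[1]-w[2]-w[3]; print(np.degrees(np.arctan2(v[1],v[0])))
print('gold',ray(d,B([(572,223),(575,389)]),.012)[:,:2]); w=ray(d,B([(511,163),(650,163),(658,453),(511,453)]),.012)[:,:2]; print('bayfl',w,w.mean(0))
w=ray(d,B([(220,303),(290,328)]),.075)[:,:2];print('knob',w); w=ray(d,B([(220,395),(220,448)]),.054); print('mark',w)
w=ray(d,A([(345,290)]),.02); print('timer',w)
E
```

```text
cart [0.6363 0.1463] -3.8 0.07353219641681831 0.028556366656703476
cart [0.4669 0.314 ] -9.8 0.07409732798226265 0.03177905578254899
cart [0.4335 0.0792] 29.3 0.07399620052590579 0.031332237138564346
plate [[ 0.5303 -0.1133]
 [ 0.5244 -0.3465]
 [ 0.3771 -0.3416]
 [ 0.3832 -0.1086]] [ 0.45375336 -0.2275113 ]
-1.851572775759439
panel [[ 0.5102 -0.1351]
 [ 0.5088 -0.2011]
 [ 0.4027 -0.1973]
 [ 0.4048 -0.1314]] [ 0.45661475 -0.16621454]
-2.0079587902259655
gold [[ 0.48036445 -0.29293424]
 [ 0.42451494 -0.29113306]]
bayfl [[ 0.50116364 -0.27316098]
 [ 0.50011084 -0.32055237]
 [ 0.40254668 -0.31806811]
 [ 0.4036362  -0.26844943]] [ 0.45186434 -0.29505772]
knob [[ 0.45767654 -0.16330674]
 [ 0.44926373 -0.18537095]]
mark [[ 0.42745162 -0.16510682  0.054     ]
 [ 0.41044317 -0.16445818  0.054     ]]
timer [[0.53147389 0.16675163 0.02      ]]
```

```bash
cat >> h.py <<'E'
def plan(xyz,psi=None,half=True):
    s=observe(); R=np.array(s['tool_rot']); p=np.array(s['position'])
    cur=np.degrees(np.arctan2(R[1,0],R[0,0]))
    th=0
    if psi is not None:
        dlt=psi-cur; dlt=(dlt+90)%180-90 if half else (dlt+180)%360-180; th=-np.radians(dlt)
    R2=R@cv2.Rodrigues(np.array([0,0,th]))[0]
    dv=R2.T@(np.array(xyz)-p); n=max(np.abs(dv).max()/.0625,np.linalg.norm(dv)/.0625)
    print('cur',p.round(4),'psi',cur.round(2),'rz %.3f'%th,'tilt',R[:,2].round(4),'| shift',dv.round(4),'n>=%.1f'%n,'q6',s['q'][5].round(1))
E
python3 - <<'E'
from h import *
plan([.45,-.22,.28],-2)
E
```

```text
cur [ 0.2191 -0.5042  0.2309] psi 23.48 rz 0.445 tilt [-2.0e-04  1.1e-03 -1.0e+00] | shift [ 0.2208 -0.2922 -0.0489] n>=5.9 q6 -12.3
```

```bash
python3 -m jog '[[0,0,0.148,0,0,0,100],[0,0,0.148,0,0,0,100],[0,0,0.149,0,0,-0.02,100],[0,0,0,0.0368,-0.0487,-0.005,100],[0,0,0,0.0368,-0.0487,-0.005,100],[0,0,0,0.0368,-0.0487,-0.005,100],[0,0,0,0.0368,-0.0487,-0.005,100],[0,0,0,0.0368,-0.0487,-0.005,100],[0,0,0,0.0368,-0.0487,-0.005,100],[0,0,0,0,0,0,100]]'; python3 - <<'E'
from h import *
d=grab('wrist','w1.png'); R=cv2.Rodrigues(np.array(d['rvec'],float))[0]; print(-R.T@np.array(d['tvec']).ravel(),R[2])
plan([.4335,.0792,.10],29.3)
E
```

```text
time_s: 1.4
position: [0.4518, -0.2171, 0.2815]
tool_rot: [[1.0, -0.029, 0.001], [-0.029, -1.0, 0.0], [0.001, -0.0, -1.0]]
ft_force: [-0.0, -0.1, -1.0]
grip_width: 0.0856
gripper_force: 0.0
[ 0.51959127 -0.21838796  0.42280492] [-0.26500118  0.00792827 -0.96421549]
cur [ 0.4507 -0.2188  0.2812] psi -1.82 rz -0.543 tilt [-3.e-04  0.e+00 -1.e+00] | shift [ 0.1309 -0.2683  0.1812] n>=5.6 q6 52.4
```

View pics/w1.png

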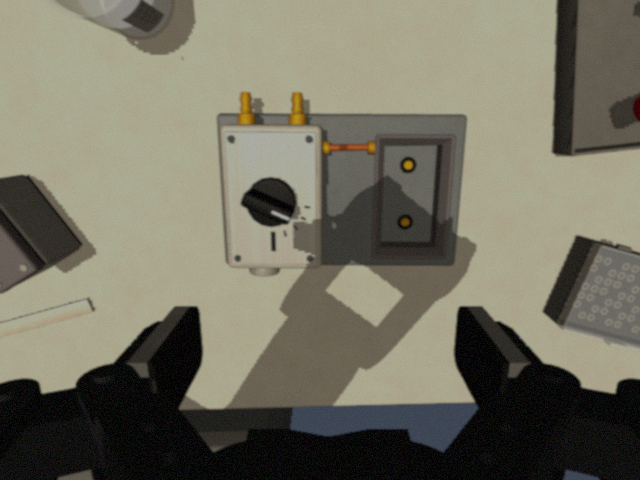

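The wrist view shows the plate's top corners at (218,114) and (466,115), panel screws (231,139), (309,139), (311,258), (235,259), the mark from (274,232) to (274,250), and the bay pads at (408,165) and (405,222). The pointer points right and slightly down, about 70° from the mark.

```bash
python3 - <<'E'
from h import *
d=grab('wrist')
def ang(w): v=w[0]+w[1]-w[2]-w[3]; return np.degrees(np.arctan2(v[1],v[0])).round(2)
w=ray(d,[(231,139),(309,139),(311,258),(235,259)],.054)[:,:2]; print('panel',w.round(4),w.mean(0),ang(w))
w=ray(d,[(218,114),(466,115),(456,265),(226,268)],.012)[:,:2]; print('plate',w.round(4),w.mean(0),ang(w))
print('gold',ray(d,[(408,165),(405,222)],.012)[:,:2])
w=ray(d,[(376,136),(455,136),(451,262),(373,259)],.043)[:,:2]; print('lip',w.round(4),w.mean(0),ang(w))
w=ray(d,[(243,202),(293,220)],.088)[:,:2]; print('bar',w); v=w[0]-w[1];print(np.degrees(np.arctan2(v[1],v[0])))
print('mark',ray(d,[(274,232),(274,250)],.054)[:,:2])
E
```

```text
panel [[ 0.5085 -0.1379]
 [ 0.5064 -0.2038]
 [ 0.4009 -0.2011]
 [ 0.4021 -0.1318]] [ 0.45447988 -0.16866937] -2.4
plate [[ 0.5302 -0.1186]
 [ 0.5221 -0.3485]
 [ 0.3754 -0.3464]
 [ 0.3795 -0.1117]] [ 0.45180205 -0.23127424] -1.73
gold [[ 0.47787379 -0.29554479]
 [ 0.42202527 -0.29363154]]
lip [[ 0.5068 -0.2616]
 [ 0.5046 -0.3302]
 [ 0.3894 -0.332 ]
 [ 0.3946 -0.2587]] [ 0.44883706 -0.29561286] -0.28
bar [[ 0.46031351 -0.15061276]
 [ 0.44438943 -0.18969324]]
67.83063773812252
mark [[ 0.42637965 -0.16899574]
 [ 0.40957565 -0.16790242]]
```

```bash
python3 -m jog '[[0,0,-0.181,0,0,0,100],[0,0,-0.181,0,0,0,100],[0,0,-0.181,0,0,0,100],[0,0,0,0.0262,-0.0537,0.012,100],[0,0,0,0.0262,-0.0537,0.012,100],[0,0,0,0.0262,-0.0537,0.012,100],[0,0,0,0.0262,-0.0537,0.012,100],[0,0,0,0.0262,-0.0537,0.012,100],[0,0,0,0,0,0.06,100],[0,0,0,0,0,0,100]]'; python3 - <<'E'
from h import *
plan([.4335,.0792,.032],29.3)
d=grab('wrist','w2.png')
E
```

```text
time_s: 2.75
position: [0.432, 0.0775, 0.159]
tool_rot: [[0.874, 0.485, -0.008], [0.485, -0.874, 0.0], [-0.007, -0.004, -1.0]]
ft_force: [-0.1, 0.1, -0.2]
grip_width: 0.085
gripper_force: 0.0
cur [0.432  0.0775 0.159 ] psi 29.04 rz -0.005 tilt [-8.e-03  5.e-04 -1.e+00] | shift [ 0.003  -0.0002  0.127 ] n>=2.0 q6 55.6
```

View pics/w2.png

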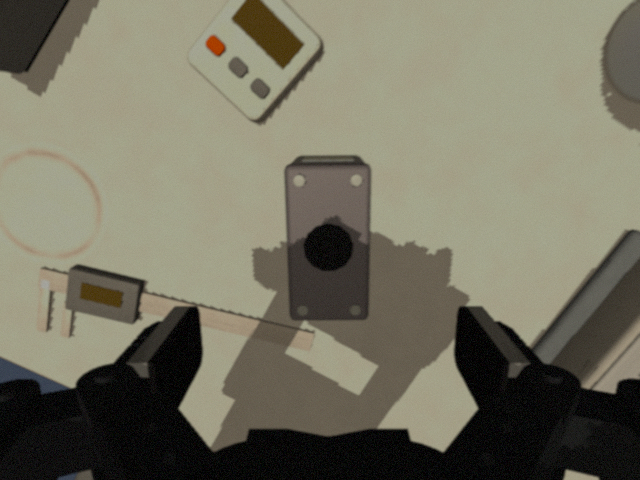

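The wrist view shows the near cartridge's cap screws at (299,181), (356,181), (355,310) and (302,310). It is square to the fingers and centred between them.

```bash
python3 -m jog '[[0,0,0,0.001,0,0.042,100],[0,0,0,0.001,0,0.042,100],[0,0,0,0,0,0.042,100],[0,0,0,0,0,0,100],[0,0,0,0,0,0,20],[0,0,0,0,0,0,20],[0,0,0,0,0,0,20],[0,0,0,0,0,0,20]]' 45; python3 - <<'E'
from h import *
s=observe(); print(s['ft_force'],s['grip_width'],s['gripper_force'],s['position'])
d=grab('wrist'); w=ray(d,[(299,181),(356,181),(355,310),(302,310)],.08)
E
python3 -m jog '[[0,0,0,0,0,-0.02,20],[0,0,0,0,0,-0.02,20],[0,0,0,0,0,0,20],[0,0,0,0,0,0,20],[0,0,0,0,0,0,20],[0,0,0,0,0,0,20]]'
```

```text
time_s: 3.8
position: [0.4366, 0.079, 0.0371]
tool_rot: [[0.874, 0.486, 0.003], [0.486, -0.874, -0.0], [0.003, 0.002, -1.0]]
ft_force: [-0.8, -0.8, 10.8]
grip_width: 0.0458
gripper_force: 45.5
[-0.81407737 -0.8356796  10.80253983] 0.045761946268554426 45.49503117799759 [0.43664963 0.0789906  0.03708358]
time_s: 4.6
position: [0.4355, 0.0791, 0.0749]
tool_rot: [[0.874, 0.486, -0.001], [0.486, -0.874, 0.0], [-0.001, -0.001, -1.0]]
ft_force: [0.4, -0.6, -4.9]
grip_width: 0.0458
gripper_force: 48.6
```

```bash
python3 -m jog '[[0,0,0,0,0,-0.04,20],[0,0,0,0,0,-0.04,20],[0,0,0,0,0,0,20],[0,0,0,0,0,0,20],[0,0,0,0,0,0,20]]';python3 -m jog '[[0,0,0,0,0,0,20]]'; python3 - <<'E'
from h import *
plan([.4512,-.2933,.15],-1.95)
E
```

```text
time_s: 5.22
position: [0.435, 0.0791, 0.154]
tool_rot: [[0.874, 0.486, -0.003], [0.486, -0.874, 0.0], [-0.002, -0.002, -1.0]]
ft_force: [-0.4, -0.3, -5.4]
grip_width: 0.0453
gripper_force: 53.0
time_s: 5.35
position: [0.4354, 0.0791, 0.1544]
tool_rot: [[0.874, 0.486, -0.002], [0.486, -0.874, 0.0], [-0.002, -0.001, -1.0]]
ft_force: [0.1, 0.0, -5.1]
grip_width: 0.0457
gripper_force: 53.0
cur [0.4354 0.0791 0.1544] psi 29.09 rz 0.542 tilt [-2.e-03  2.e-04 -1.e+00] | shift [0.0285 0.3716 0.0043] n>=6.0 q6 55.8
```

About 5 N when lifted, so roughly 0.5 kg: this is the full one. Next I carry it over the bay.

```bash
python3 -m jog '[[0,0,0.1807,0,0,0,20],[0,0,0.1807,0,0,0,20],[0,0,0.1807,0,0,0,20],[0,0,0,0.0041,0.0531,0,20],[0,0,0,0.0041,0.0531,0,20],[0,0,0,0.0041,0.0531,0,20],[0,0,0,0.0041,0.0531,0,20],[0,0,0,0.0041,0.0531,0,20],[0,0,0,0.0041,0.0531,0,20],[0,0,0,0.0041,0.0531,0,20]]' 50;python3 -m jog '[[0,0,0,0,0,0,20],[0,0,0,0,0,0,20],[0,0,0,0,0,0,20]]'; python3 - <<'E'
from h import *
plan([.4512,-.2933,.15],-1.95)
d=grab('wrist','w3.png')
d=grab('scene','s3.png')
im=cv2.imread('pics/s3.png'); 
E
```

```text
time_s: 6.6
position: [0.4514, -0.2951, 0.1547]
tool_rot: [[0.999, -0.035, -0.001], [-0.035, -0.999, 0.001], [-0.001, -0.001, -1.0]]
ft_force: [0.5, 0.0, -4.8]
grip_width: 0.0453
gripper_force: 55.2
time_s: 6.98
position: [0.4516, -0.2923, 0.1552]
tool_rot: [[0.999, -0.033, -0.0], [-0.033, -0.999, 0.001], [-0.001, -0.001, -1.0]]
ft_force: [0.2, 0.2, -4.9]
grip_width: 0.0454
gripper_force: 56.8
cur [ 0.4516 -0.2923  0.1552] psi -1.91 rz 0.001 tilt [-5.e-04  7.e-04 -1.e+00] | shift [-0.0004  0.001   0.0052] n>=0.1 q6 46.4
```

View pics/w3.png

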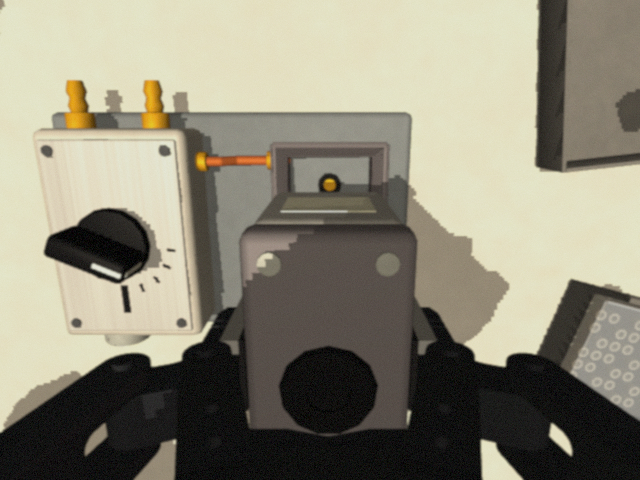

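The held cartridge's far cap screws are at (268,264) and (388,264). The bay's far pad is at (329,184), and the bay pocket lies straight behind the cartridge.

```bash
python3 - <<'E'
from h import *
d=grab('wrist')
u=np.array([np.cos(np.radians(-1.95)),np.sin(np.radians(-1.95))])
for z in(.195,.198,.201):
    w=ray(d,[(268,264),(388,264)],z)[:,:2]; print(z,'screws',w.round(4),'dist',np.linalg.norm(w[0]-w[1]).round(4),'centre',(w.mean(0)-.037*u).round(4))
g=ray(d,[(329.5,184)],.012)[:,:2]; print('gold',g,'baycentre',g-.0279*u)
w=ray(d,[(272,144),(389,144)],.043)[:,:2]; print('lip',w,w.mean(0))
w=ray(d,[(47,151),(164,151),(182,323),(76,323)],.054)[:,:2]; print('panel',w.mean(0),w)
print('mark',ray(d,[(126,288),(127,311)],.054)[:,:2])
print('TCP',observe()['position'])
E
```

```text
0.195 screws [[ 0.486  -0.2777]
 [ 0.485  -0.308 ]] dist 0.0303 centre [ 0.4485 -0.2916]
0.198 screws [[ 0.487  -0.2782]
 [ 0.486  -0.3076]] dist 0.0294 centre [ 0.4495 -0.2916]
0.201 screws [[ 0.488  -0.2787]
 [ 0.4871 -0.3072]] dist 0.0285 centre [ 0.4505 -0.2917]
gold [[ 0.4804724  -0.29370395]] baycentre [[ 0.45258856 -0.29275459]]
lip [[ 0.50917513 -0.26094269]
 [ 0.50695085 -0.32916712]] [ 0.50806299 -0.29505491]
panel [ 0.45603326 -0.16710871] [[ 0.50991644 -0.13604666]
 [ 0.50777924 -0.20160633]
 [ 0.40213912 -0.19859482]
 [ 0.40429823 -0.13218702]]
mark [[ 0.42665114 -0.16724531]
 [ 0.41139807 -0.16543363]]
TCP [ 0.45180735 -0.29261334  0.15545921]
```

```bash
python3 -m jog '[[0,0,0,0.003,0.0013,0.03,20],[0,0,0,0,0,0.03,20],[0,0,0,0,0,0.015,20],[0,0,0,0,0,0.005,20],[0,0,0,0,0,0.005,20],[0,0,0,0,0,0.005,20],[0,0,0,0,0,0,20]]'; python3 - <<'E'
from h import *
s=observe(); print(s['ft_force'],s['wrist_torque'])
E
```

```text
time_s: 8.0
position: [0.4546, -0.2948, 0.0654]
tool_rot: [[0.999, -0.034, -0.0], [-0.034, -0.999, 0.0], [-0.0, -0.0, -1.0]]
ft_force: [-0.1, -0.4, -4.1]
grip_width: 0.0452
gripper_force: 57.1
[-0.09266924 -0.44377198 -4.0723393 ] [-0.02889424 -0.05546521  0.0053951 ]
```

```bash
python3 -m jog '[[0,0,0,0,0,0.004,20],[0,0,0,0,0,0.004,20],[0,0,0,0,0,0.004,20],[0,0,0,0,0,0.002,20],[0,0,0,0,0,0,20],[0,0,0,0,0,0,20]]'
```

```text
time_s: 8.75
position: [0.4547, -0.2948, 0.0514]
tool_rot: [[0.999, -0.034, 0.0], [-0.034, -0.999, -0.0], [0.0, 0.0, -1.0]]
ft_force: [-0.4, -0.5, -4.3]
grip_width: 0.0456
gripper_force: 57.2
```

```bash
python3 -m jog '[[0,0,0,0,0,0.001,20],[0,0,0,0,0,0.001,20],[0,0,0,0,0,0.001,20],[0,0,0,0,0,0,20],[0,0,0,0,0,0,20]]'
```

```text
time_s: 9.38
position: [0.4546, -0.2948, 0.0492]
tool_rot: [[0.999, -0.034, 0.0], [-0.034, -0.999, -0.0], [0.0, 0.0, -1.0]]
ft_force: [-3.4, 2.5, 4.7]
grip_width: 0.0456
gripper_force: 58.6
```

Floor contact is reached. Release and retreat.

```bash
python3 -m jog '[[0,0,0,0,0,0,100],[0,0,0,0,0,0,100],[0,0,0,0,0,0,100],[0,0,0,0,0,-0.03,100],[0,0,0,0,0,-0.06,100],[0,0,0,0,0,-0.06,100],[0,0,0,-0.0625,-0.02,-0.0,100],[0,0,0,0,0,0,100]]'; python3 - <<'E'
from h import *
print(observe()['ft_force'])
d=grab('wrist','w4.png'); plan([.456,-.1668,.16],68)
E
```

```text
time_s: 10.38
position: [0.3928, -0.2715, 0.1983]
tool_rot: [[0.999, -0.035, -0.002], [-0.035, -0.999, 0.002], [-0.002, -0.002, -1.0]]
ft_force: [0.8, -0.1, -0.3]
grip_width: 0.0853
gripper_force: 0.0
[ 0.75955117 -0.14987347 -0.31568327]
cur [ 0.3946 -0.273   0.1986] psi -2.02 rz -1.222 tilt [-1.e-04  1.e-04 -1.e+00] | shift [0.1214 0.0171 0.0386] n>=2.1 q6 43.2
```

View pics/w4.png

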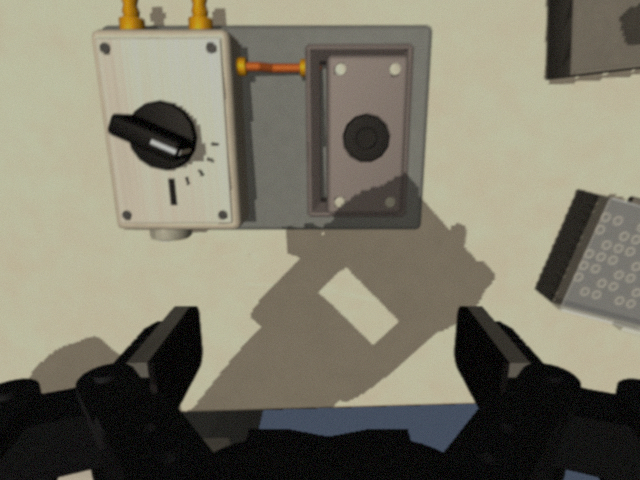

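The cartridge now sits inside the bay pocket, its screws at (340,70), (396,70), (340,202), (390,202). The knob bar's far edge runs from (117,116) to (192,142), with the white pointer line from (150,141) to (176,153).

```bash
python3 - <<'E'
from h import *
d=grab('wrist')
w=ray(d,[(340,70),(396,70),(390,202),(340,202)],.092)[:,:2]; v=w[0]+w[1]-w[2]-w[3]
print('cart',w.mean(0),np.degrees(np.arctan2(v[1],v[0])),np.linalg.norm(v)/2,np.linalg.norm(w[0]-w[1]))
for a,b in(((117,116),(192,142)),((150,141),(176,153))):
    w=ray(d,[a,b],.092)[:,:2]; v=w[0]-w[1]; print(w,np.degrees(np.arctan2(v[1],v[0])))
print('mark',ray(d,[(172,180),(173,204)],.054)[:,:2])
w=ray(d,[(104,48),(211,47),(224,215),(126,215)],.054)[:,:2]; print('panel',w.mean(0))
E
```

```text
cart [ 0.4534479  -0.29616898] -1.9441432318785268 0.07287240103400346 0.030547411238158777
[[ 0.47065378 -0.15654537]
 [ 0.45503515 -0.19686665]] 68.82589555762557
[[ 0.45641693 -0.17304164]
 [ 0.449226   -0.18696186]] 62.67995211572188
mark [[ 0.42952892 -0.16852403]
 [ 0.41321767 -0.1670437 ]]
panel [ 0.45858928 -0.16889213]
```

```bash
python3 -m jog '[[0,0,-0.172,0,0,0,60],[0,0,-0.172,0,0,0,60],[0,0,-0.172,0,0,0,60],[0,0,-0.172,0,0,0,60],[0,0,-0.172,0,0,0,60],[0,0,-0.172,0,0,0,60],[0,0,-0.172,0,0,0,60],[0,0,0,0,0,0,60]]'; python3 - <<'E'
from h import *
plan([.457,-.1677,.11],67)
E
```

```text
time_s: 11.48
position: [0.3966, -0.2742, 0.1981]
tool_rot: [[0.392, 0.92, 0.0], [0.92, -0.392, -0.0], [-0.0, 0.0, -1.0]]
ft_force: [0.9, -0.1, -0.0]
grip_width: 0.0511
gripper_force: 0.0
cur [ 0.3966 -0.2742  0.1981] psi 66.95 rz -0.001 tilt [ 2.e-04 -1.e-04 -1.e+00] | shift [0.1216 0.014  0.0881] n>=2.4 q6 -25.7
```

```bash
python3 -m jog '[[0,0,0,0.0405,0.0047,0,60],[0,0,0,0.0405,0.0047,0,60],[0,0,0,0.0405,0.0047,0,60],[0,0,0,0,0,0.04,60],[0,0,0,0,0,0,60],[0,0,0,0,0,0,60]]'; python3 - <<'E'
from h import *
plan([.457,-.1677,.073],67)
d=grab('wrist','w5.png')
E
```

```text
time_s: 12.22
position: [0.4568, -0.168, 0.1593]
tool_rot: [[0.392, 0.92, 0.001], [0.92, -0.392, -0.001], [-0.0, 0.001, -1.0]]
ft_force: [-0.0, -0.3, 0.5]
grip_width: 0.0509
gripper_force: 0.0
cur [ 0.4568 -0.168   0.1593] psi 66.9 rz -0.002 tilt [ 1.e-03 -7.e-04 -1.e+00] | shift [ 0.0004 -0.      0.0863] n>=1.4 q6 -11.1
```

View pics/w5.png

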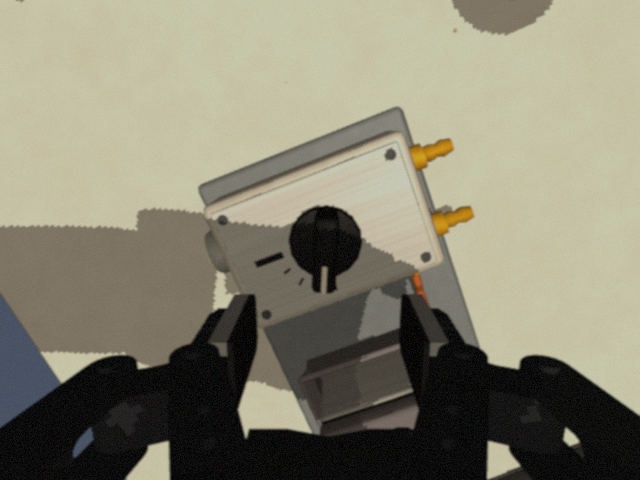

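The bar runs vertically in the image at column 324, with the white pointer at (323,278). It is aligned and centred between the fingers (centre about 328). Descend and grip.

```bash
python3 -m jog '[[0,0,0,0,0,0.04,60],[0,0,0,0,0,0.03,60],[0,0,0,0,0,0.015,60],[0,0,0,0,0,0,60],[0,0,0,0,0,0,0],[0,0,0,0,0,0,0],[0,0,0,0,0,0,0],[0,0,0,0,0,0,0]]' 40; python3 - <<'E'
from h import *
plan([.457,-.1677,.073],-1.95)
E
```

```text
time_s: 13.28
position: [0.4557, -0.1674, 0.0744]
tool_rot: [[0.39, 0.921, -0.001], [0.921, -0.39, -0.0], [-0.001, -0.0, -1.0]]
ft_force: [-6.7, 0.5, 8.5]
grip_width: 0.0122
gripper_force: 40.4
cur [ 0.4557 -0.1674  0.0744] psi 67.02 rz 1.204 tilt [-6.e-04 -5.e-04 -1.e+00] | shift [0.0014 0.0003 0.0014] n>=0.0 q6 -11.1
```

```bash
python3 -m jog '[[0,0,0,0,-0.0015,-0.001,0],[0,0,0.15,0,0,0,0],[0,0,0.15,0,0,0,0],[0,0,0.15,0,0,0,0],[0,0,0.15,0,0,0,0],[0,0,0,0,0,0,0]]'; python3 - <<'E'
from h import *
plan([.457,-.1677,.073],-1.95); s=observe(); print(s['wrist_torque'])
E
```

```text
time_s: 14.02
position: [0.4554, -0.1673, 0.0749]
tool_rot: [[0.841, 0.54, 0.002], [0.54, -0.841, -0.001], [0.001, 0.002, -1.0]]
ft_force: [-0.2, -1.9, 2.5]
grip_width: 0.0119
gripper_force: 39.9
cur [ 0.4554 -0.1673  0.0749] psi 32.71 rz 0.605 tilt [ 0.0017 -0.0014 -1.    ] | shift [0.0016 0.0004 0.0019] n>=0.0 q6 23.1
[-0.46442977 -0.18629283 -0.06653294]
```

```bash
python3 -m jog '[[0,0,0.15,0,0,0,0],[0,0,0.15,0,0,0,0],[0,0,0.15,0,0,0,0],[0,0,0.155,0,0,0,0],[0,0,0,0,0,0,0],[0,0,0,0,0,0,0]]'; python3 - <<'E'
from h import *
plan([.457,-.1677,.073],-1.95); s=observe(); print(s['wrist_torque'])
E
```

```text
time_s: 14.78
position: [0.4552, -0.1672, 0.0746]
tool_rot: [[1.0, -0.031, 0.001], [-0.031, -1.0, -0.001], [0.001, 0.001, -1.0]]
ft_force: [0.9, -3.8, 3.1]
grip_width: 0.0121
gripper_force: 39.9
cur [ 0.4552 -0.1672  0.0746] psi -1.78 rz 0.003 tilt [ 0.0011 -0.0011 -1.    ] | shift [0.0018 0.0004 0.0016] n>=0.0 q6 57.6
[-0.7342951  -0.2462214   0.04904009]
```

Now pull straight up, with a little over-travel to seat it against the stop.

```bash
python3 -m jog '[[0,0,0,0,0,-0.003,0],[0,0,0,0,0,-0.003,0],[0,0,0,0,0,-0.003,0],[0,0,0,0,0,-0.002,0],[0,0,0,0,0,0,0],[0,0,0,0,0,0,0]]' 60
```

```text
time_s: 15.52
position: [0.4551, -0.1671, 0.0847]
tool_rot: [[0.999, -0.033, 0.0], [-0.033, -0.999, -0.0], [0.0, 0.0, -1.0]]
ft_force: [3.9, -5.6, -8.9]
grip_width: 0.0119
gripper_force: 63.3
```

```bash
python3 -m jog '[[0,0,0,0,0,-0.001,0],[0,0,0,0,0,-0.001,0],[0,0,0,0,0,0,0],[0,0,0,0,0,0,0]]'
```

```text
time_s: 16.02
position: [0.455, -0.1669, 0.085]
tool_rot: [[0.999, -0.033, -0.001], [-0.033, -0.999, 0.001], [-0.001, -0.001, -1.0]]
ft_force: [9.9, -7.6, -28.1]
grip_width: 0.0115
gripper_force: 60.3
```

```bash
python3 -m jog '[[0,0,0,0,0,0.0015,0],[0,0,0,0,0,0,0],[0,0,0,0,0,0,60],[0,0,0,0,0,0,60],[0,0,0,0,0,0,60],[0,0,0,0,0,-0.03,60],[0,0,0,0,0,-0.06,60],[0,0,0,0,0,-0.06,60],[0,0,0,-0.06,0,0,60],[0,0,0,0,0,0,60]]'; python3 - <<'E'
from h import *
grab('wrist','w6.png'); a=cv2.imread('pics/w6.png'); d=grab('top','t6.png'); b=cv2.imread('pics/t6.png')
cv2.imwrite('pics/f.png',np.hstack([a[:,120:520],cv2.resize(b[190:350,150:283],None,fx=3,fy=3)]))
E
```

```text
time_s: 17.27
position: [0.3921, -0.1635, 0.2362]
tool_rot: [[0.999, -0.036, -0.001], [-0.036, -0.999, 0.0], [-0.001, -0.0, -1.0]]
ft_force: [-0.0, -0.9, 0.4]
grip_width: 0.0515
gripper_force: 0.0
```

View pics/f.png

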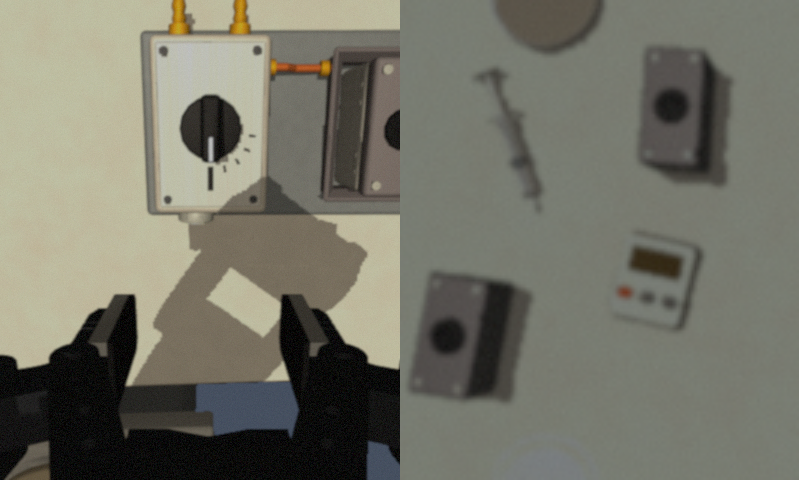

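The left half shows the pointer line at (211,150) aligned with the mark at (211,178), and the cartridge in the bay. The right half shows both empties and the bystanders undisturbed.

```bash
python3 -c "
from rig import job; print(job.close_job())"
```

```text
the job is handed in; nothing more can be done
None
```

I handed the job in at about 17 s: the full cartridge (about 0.5 kg) is home in the bay, the selector is at the service mark and pulled out 10 mm to its stop, and the two empties were never touched; no verdict came back.

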